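# Find the clear mould gap with the feeler gauge

## Task

Take the feeler gauge out of its stand by its red handle and try its blade in the gaps between the halves of the three plaster moulds: two are blocked inside by a hidden burr, one lets the blade in all the way. Leave the gauge standing in the mould where it fits, pushed fully home with its shoulder on the plaster, and let go. Plaster chips easily, so never press the sprung blade or its shoulder with more than 25 N, and do not disturb the two white cups beside the moulds.

Things in the scene. Friction and masses are not known exactly. Their poses are not given: they have to be found in the camera images.
- gauge_handle (a point): Centre of the feeler gauge's red handle: an upright block 16 (its x) x 24 (its y) x 46 mm (its z, up). Under it hangs the blade on a sprung shank: the handle's centre is 90 mm above the blade's tip and 45 mm above the shoulder's underside when the spring is relaxed. About 0.1 kg in all. At the start it stands upright in the stand, blade down, shoulder on the stand's top.
- blade_tip (a point): Middle of the bottom end of the gauge's blade; same axes as the handle.
- blade: The gauge's straight steel blade, 4 (x) x 24 (y) mm, 45 mm long, with a shoulder plate above it, 26 x 34 x 4 mm; origin at the tip, axes as the handle. Pushed up, blade and shoulder slide into the handle by up to 15 mm against a damped spring (about 1 N at first, then 0.6 N per mm, 10 N at its end); then the gauge is solid and the force shoots up. Let the spring relax before letting go.
- stand: Fixed wooden block 70 x 70 x 55 mm with a loose slot 8 (its x) x 28 mm (its y), 50 mm deep, in which the gauge stands at the start; origin at the centre of its underside.
- board_a: Fixed dark wooden ware board, 190 (x) x 90 (y) x 12 mm, origin at the centre of its underside. On it stands a fixed plaster mould of two white halves, each 36 (x) x 84 (y) x 66 mm, held apart by plywood shims: a gap 6.5 mm wide along y, 46 mm long between the shims, 66 mm deep. In two of the three moulds a hard burr inside blocks it 14 to 28 mm below the top.
- gap_a (a point): Point over the middle of ware board a, level with the mould's top (78 mm above the table), axes as the board. The mould was set down by eye: the middle of its gap lies up to 5 mm either way along x from this point (none along y, no turn). In the clear mould the gauge goes in to its shoulder, blade tip 45 mm below this point; touching the top means the gap is missed.
- board_b: Fixed dark wooden ware board, 190 (x) x 90 (y) x 12 mm, origin at the centre of its underside. On it stands a fixed plaster mould of two white halves, each 36 (x) x 84 (y) x 66 mm, held apart by plywood shims: a gap 6.5 mm wide along y, 46 mm long between the shims, 66 mm deep. In two of the three moulds a hard burr inside blocks it 14 to 28 mm below the top.
- gap_b (a point): Point over the middle of ware board b, level with the mould's top (78 mm above the table), axes as the board. The mould was set down by eye: the middle of its gap lies up to 5 mm either way along x from this point (none along y, no turn). In the clear mould the gauge goes in to its shoulder, blade tip 45 mm below this point; touching the top means the gap is missed.
- board_c: Fixed dark wooden ware board, 190 (x) x 90 (y) x 12 mm, origin at the centre of its underside. On it stands a fixed plaster mould of two white halves, each 36 (x) x 84 (y) x 66 mm, held apart by plywood shims: a gap 6.5 mm wide along y, 46 mm long between the shims, 66 mm deep. In two of the three moulds a hard burr inside blocks it 14 to 28 mm below the top.
- gap_c (a point): Point over the middle of ware board c, level with the mould's top (78 mm above the table), axes as the board. The mould was set down by eye: the middle of its gap lies up to 5 mm either way along x from this point (none along y, no turn). In the clear mould the gauge goes in to its shoulder, blade tip 45 mm below this point; touching the top means the gap is missed.
- cup_a: Loose white cast cup, 40 mm wide, 50 mm high, standing on ware board a beside the mould, on its +x side about 71 mm from the board's middle; origin at the centre of its underside. Leave it alone.
- cup_b: Loose white cast cup, 40 mm wide, 50 mm high, standing on ware board b beside the mould, on its +x side about 71 mm from the board's middle; origin at the centre of its underside. Leave it alone.
There are look-alikes about, which are no part of the job. There is more than one size of the part that bears gauge_handle; the job needs the smallest.

How it is judged:
By the outcome, as a careful person would: the job done as asked, in the order asked, and still so for the second after the job is handed in, with the robot touching nothing.
It also fails if it takes over 72 s, if anything falls off the work surface, if the arm or the gripper's body presses on something with over 40 N, if the wrist force passes 120 N, or if a joint passes its speed limit or range.

## Robot

A 6-joint arm with a two-finger parallel gripper is mounted at the origin on the work surface. World frame = base frame: x ahead of the robot, y to its left, z up, the work surface at z = 0. Lengths are in m, angles in rad, forces in N, time in s.
With the tool pointing down it reaches from about 0.375 to 0.9 m from the base axis. Payload 3.1 kg.
Tool frame: the origin (TCP) lies at the very end of the fingers, on their centre line; the grasp point (between the pads) lies 19 mm behind it; z points along the fingers, y is the line along which they close (so a half turn about z gives the same grasp; the last joint's range is limited). The gripper opens to 87 mm and grips with 3 to 60 N. Pads are 19 mm wide; open, the fingers measure 117 mm over their backs; the gripper's body (75 mm by 190 mm) begins 51 mm behind the grasp point.
Start: joints at [1.085, 0.527, 1.433, -0, 1.181, -0.178], TCP at [0.189, 0.596, 0.202] pointing down, gripper open.
Joint ranges: [-3.08, 3.08], [-0.75, 2.2], [0.22, 2.44], [-1.43, 4.57], [0, 2.65], [-2.85, 2.85]. Speed limits (rad/s): [2.79, 2.79, 3.14, 3.14, 3.14, 3.14].

## Interface

Orientations are given as a unit quaternion [x, y, z, w].
In Python, from rig import robot gives the robot as it stands. The module is installed in compiled form; this text tells all that it offers.
- The arm moves only by the tool servo_tool, never from a script. Its argument "rows" is one flat list of numbers, 5 for each row, row after row: the closure, from -1 (fully open) to 1 (shut), so that 0 is half open, then the shift along the tool's x, y, z in m, then the turn about the tool's z in degrees. A call has 1 to 5 rows; each row shifts and turns the commanded pose from where the row before left it, along the tool's axes as they then stand; what a row does not reach is not made up. A row lasts 1/12 s, in which the tool goes at most 41.7 mm and 7.16 degrees, less where a joint would pass 70% of its speed; a pose out of reach is approached as far as the arm can. A call with a gripper value outside its range is refused whole. The fingers move at their own pace and stop on an object; "newtons" is the grip in N (left out, the last holds). Time passes only in rows, so rows that do not move let the fingers close. It gives the time, the measured TCP pose, the force, the opening and the grip force at its end, in the units of the state.
- robot.get_obs(): the state, without advancing time (a new reading comes with each control period).
- robot.camera(name): name is "scene" or "top" or "wrist"; returns a dict with "pixels" (400x640x3 uint8, red, green, blue), "intrinsics" (3x3 intrinsics, pixels), "rvec" (rotation vector, rad) and "tvec" (3), from world to camera coordinates, as OpenCV has them; the wrist camera has in their place "mount" (4x4, takes a point from camera to tool coordinates, whose origin is the TCP and whose axes are the flange's). Camera axes: x right, y down, z forward; pixel columns grow to the right and rows downward; lengths in m; the calibration is good to about 2 mm. A picture is of the moment at which its call begins: read the wrist's pose just before it. There is no depth.
- robot.hand_in(): hands the job in; it is judged then, once.
Trained networks look in a picture, given as the dict that the camera call returned (one of the last four; its "shot" number tells which), for a name from the list of things; names that differ only in an ending like _2 or _b are one class to them, and where a whole thing is asked for, a point or a joint stands for the part that bears it (a point fixed in the world has none). Each returns a list of dicts, best first, with "score" (0 to 1); they miss things now and then, are a little off and sometimes report something else, mostly with a low value. They report only what shows in the picture. A call takes as long as a camera call. They do not tell look-alikes from the thing itself.
- robot.spot_in(picture, query): "at" ([x, y, z] in m, in world coordinates, good to about 4 mm: the middle of the surface that is visible of it).
- robot.outline_of(picture, query): "region" (400x640 bool, what is visible of it).
- robot.place_of(picture, query): "at" ([x, y, z] in m, in world coordinates, good to about 4 mm: a listed point, or the origin of a listed thing).
The state is a dict: "time": time; "q": joint angles; "joint_velocities": joint speeds; "joint_torque": joint torques, N m; "position": TCP position; "tool_rot": TCP orientation; "ft_force": force on the tool from outside, world axes, zero at the start; "moment": the same for the moment, N m; "grip_width": finger opening in m; "grip_force": force on a finger pad.
Only numpy, scipy, OpenCV 4.12 (cv2) and the standard library are available. Lean on these libraries where they do the work, as an engineer would, in place of code of your own. Each camera call takes 0.05 s, during which the arm holds its last target. There are 200 camera calls.

## Working session

There is one attempt and no reset: what is moved stays moved. The work goes in short steps, Python scripts to look and compute and a tool call to move; the robot and the scene stay as the last step left them, time stands still between calls to the robot, and variables do not carry over. Pictures are saved under pics/ and viewed, at most 10 in all, crops included, and the job is handed in when it is done.

Besides the shell and the picture viewer there is one more tool, called after "Request:" as a command line: name --argument value ..., lists and objects as JSON in quotes. servo_tool: Moves the arm, as the interface text tells. Its arguments: {"type":"object","properties":{"rows":{"type":"array","items":{"type":"number"}},"newtons":{"type":"number"}},"required":["rows"]}

```bash
mkdir -p pics
cat > h.py <<'E'
import numpy as np, cv2
from rig import robot
from scipy.spatial.transform import Rotation as R
def save(p,n): cv2.imwrite('pics/'+n, p['pixels'][:,:,::-1])
def proj(p,X):
    return cv2.projectPoints(np.array(X,float).reshape(-1,3),np.array(p['rvec'],float),np.array(p['tvec'],float),np.array(p['intrinsics'],float),None)[0].reshape(-1,2)
def ray(p,uv,z):
    K=np.array(p['intrinsics']);Rm=cv2.Rodrigues(np.array(p['rvec'],float))[0];t=np.array(p['tvec'],float).ravel()
    c=-Rm.T@t; d=Rm.T@np.linalg.inv(K)@np.array([uv[0],uv[1],1.]); return c+d*(z-c[2])/d[2]
E
python3 - <<'E'
from h import *
o=robot.get_obs(); print(o)
for c in ['scene','top']:
    p=robot.camera(c); save(p,c+'0.png')
    for q in ['gauge_handle','stand','board_a','gap_a','cup_a','blade_tip']:
        for d in robot.place_of(p,q): print(c,q,np.round(d['at'],4),round(d['score'],2),proj(p,d['at']).round(0))
E
```

```text
{'time': 0.0, 'q': array([ 1.08450961e+00,  5.28450872e-01,  1.43391716e+00, -1.61572633e-05,
        1.18135980e+00, -1.78496984e-01]), 'joint_velocities': array([-1.70509016e-03, -3.27953212e-04,  5.90632822e-04,  6.72904630e-06,
        1.71850466e-03, -1.18262908e-03]), 'joint_torque': array([ 5.18744691e-04, -4.40042675e+01, -1.76593155e+01,  6.31895405e-02,
        5.84899960e-02, -1.88714116e-04]), 'position': array([0.1889523 , 0.59493999, 0.20057634]), 'tool_rot': array([ 1.53284993e-01,  9.88181446e-01, -1.01159341e-03, -3.41298547e-04]), 'ft_force': array([-0.31915414,  0.67643759, -0.60302831]), 'moment': array([-0.02444681, -0.0126843 , -0.00799307]), 'grip_force': 0.0, 'grip_width': 0.08693218059902823}
scene gauge_handle [ 0.6195 -0.3328  0.1184] 0.84 [[197. 207.]]
scene gauge_handle [ 0.5264 -0.2626  0.0991] 0.72 [[235. 192.]]
scene gauge_handle [ 0.4068 -0.2684  0.122 ] 0.63 [[237. 160.]]
scene stand [ 0.5192 -0.2664  0.0052] 0.8 [[238. 223.]]
scene stand [ 0.5168 -0.2668  0.0135] 0.57 [[238. 220.]]
scene board_a [0.4994 0.0855 0.0026] 0.94 [[377. 215.]]
scene board_
[... 200 characters left out ...]
69. 253.]]
scene cup_a [0.572  0.0714 0.0147] 0.61 [[376. 228.]]
scene blade_tip [ 0.4115 -0.2633 -0.001 ] 0.52 [[244. 202.]]
scene blade_tip [0.5014 0.0867 0.0028] 0.35 [[377. 216.]]
top gauge_handle [ 0.4095 -0.2637  0.1157] 0.88 [[436. 255.]]
top gauge_handle [ 0.6215 -0.3353  0.1248] 0.7 [[466. 153.]]
top gauge_handle [ 0.5221 -0.2656  0.1046] 0.49 [[433. 201.]]
top stand [ 0.5216 -0.2647 -0.0033] 0.91 [[422. 209.]]
top board_a [ 0.5819 -0.0891  0.0033] 0.89 [[347. 185.]]
top board_a [ 0.5234 -0.266   0.0073] 0.22 [[423. 208.]]
top cup_a [0.5701 0.0731 0.0072] 0.65 [[278. 190.]]
top cup_a [0.6808 0.2688 0.0136] 0.59 [[197. 145.]]
top blade_tip [ 0.6176 -0.3342 -0.0033] 0.68 [[449. 170.]]
```

Run:
```python
import cv2,numpy as np
s=cv2.imread('pics/scene0.png');t=cv2.imread('pics/top0.png')
a=cv2.resize(s[130:300,160:520],(800,378),interpolation=cv2.INTER_CUBIC)
cv2.imwrite('pics/sc.png',a)
cv2.imwrite('pics/tc.png',cv2.resize(t[90:290,120:500],(800,421),interpolation=cv2.INTER_CUBIC))
```

```text
(no output)
```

View pics/sc.png

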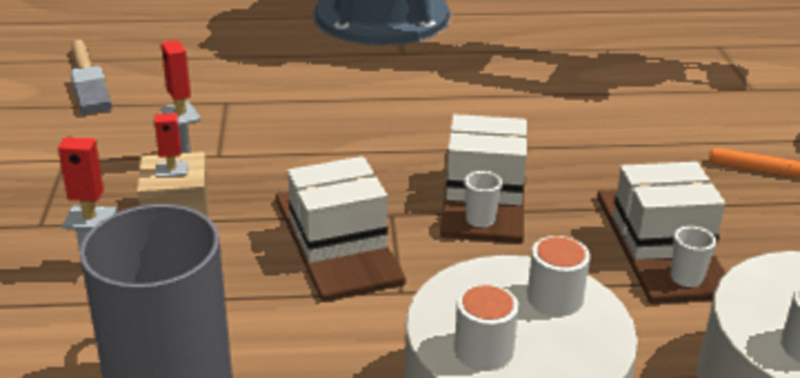

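View pics/tc.png

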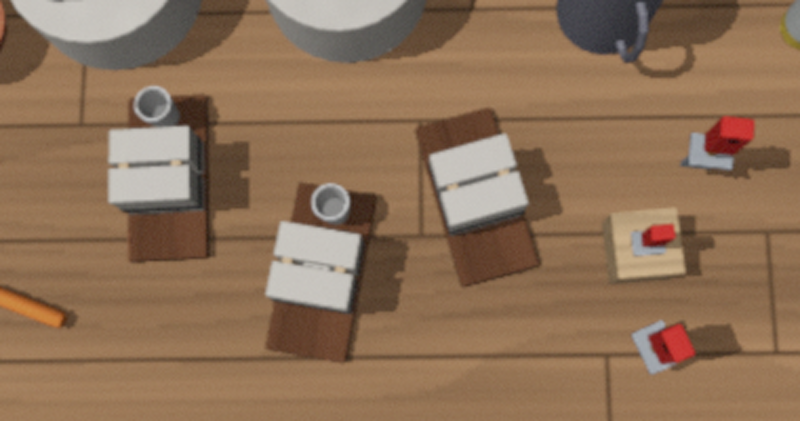

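The three red handles are at scene px (197,207), (237,160) and (235,192), or top px (466,153), (436,255) and (433,201). The first two are larger gauges standing free. The one in the wooden stand, (235,192)/(433,201), is clearly the smallest and matches the description. Cups stand on the boards at (0.50, 0.085) and (0.61, 0.26). The board at (0.58, -0.09) has none, so it is c.

Run:
```python
from h import *
p=robot.camera('top'); s=robot.camera('scene')
im=p['pixels'].astype(int)
cv2.imwrite('pics/st.png',np.hstack([cv2.resize(p['pixels'][125:285,400:490,::-1],(338,600),interpolation=cv2.INTER_CUBIC),cv2.resize(s['pixels'][140:240,185:255,::-1],(420,600),interpolation=cv2.INTER_CUBIC)]))
def rect(mask,z,pp=p):
    ys,xs=np.nonzero(mask); h=cv2.convexHull(np.c_[xs,ys].astype(np.int32)).reshape(-1,2)
    W=np.array([ray(pp,u,z)[:2] for u in h],np.float32)
    c,wh,a=cv2.minAreaRect(W*1000); return np.round(c,1),np.round(wh,1),round(a,1)
for q,z in [('stand',.055),('board_a',.012),('gauge_handle',.12)]:
    for d in robot.outline_of(p,q):
        print(q,round(d['score'],2),rect(d['region'],z))
m=((im.min(2)>165)&(im.max(2)-im.min(2)<40)).astype(np.uint8)
n,l,st,ce=cv2.connectedComponentsWithStats(cv2.morphologyEx(m,cv2.MORPH_CLOSE,np.ones((3,3))))
for i in range(1,n):
    if 300<st[i,4]<4000: print(st[i],rect(l==i,.078))
K=np.array(p['intrinsics']);Rm=cv2.Rodrigues(np.array(p['rvec'],float))[0]
print('cam',-Rm.T@np.ravel(p['tvec']), K[0,0]); print(robot.camera('wrist')['mount'])
```

```text
stand 0.71 (array([ 520.2, -259.5]), array([76.5, 82.9]), 4.6)
board_a 0.87 (array([586.1, -86.8]), array([189.1,  89.1]), 15.4)
board_a 0.72 (array([611.1, 259.8]), array([190.2,  92. ]), 1.8)
board_a 0.57 (array([503. ,  83.5]), array([ 93.5, 191.6]), 79.0)
gauge_handle 0.92 (array([ 613.5, -324.5]), array([48.3, 76.9]), 53.3)
gauge_handle 0.52 (array([ 515.4, -255.3]), array([41.8, 27.4]), 89.4)
[414   2  97   6 331] (array([ 998.3, -365.8]), array([ 10. , 226.9]), 0.1)
[213   6  87   5 313] (array([997.8, 122.1]), array([  9.9, 204.6]), 0.1)
[ 415   13  182   13 1672] (array([ 959.2, -465. ]), array([424.5,  26.8]), 90.0)
[320  16  77  12 715] (array([ 959. , -119.1]), array([ 26.9, 179.1]), 0.2)
[435  33  65   8 448] (array([ 915.8, -372.2]), array([149.2,  17.8]), 89.1)
[320  35  50   8 333] (array([915.3, -86.6]), array([114.6,  17.8]), 89.1)
[   0  112   33   61 1578] (array([678.4, 659.4]), array([143. ,  72.4]), 6.9)
[172 150  37  17 559] (array([630.7, 263.3]), array([34.8, 80.7]), 2.3)
[ 325  154   45   42 1156] (array([588.8, -85.3]), array([77.1, 82.9]), 15.6)
[172 169  37  17 567] (array([588.2, 261.4]), array([34.7, 80.1]), 2.4)
[ 44 192  39  29 614] (array([520.7, 542.6]), array([78. , 54.1]), 68.5)
[ 247  196   43   40 1246] (array([499.9,  86.9]), array([82. , 77.6]), 79.5)
cam [ 0.36821461 -0.0373214   1.01154398] 433.8100500083903
[[-1.42212857e-04 -9.55693191e-01 -2.94364576e-01  8.09672049e-02]
 [ 9.99999540e-01 -4.15169913e-04  8.64785673e-04 -1.14146814e-03]
 [-9.48681095e-04 -2.94364317e-01  9.55692811e-01 -1.82898180e-01]
 [ 0.00000000e+00  0.00000000e+00  0.00000000e+00  1.00000000e+00]]
```

View pics/st.png

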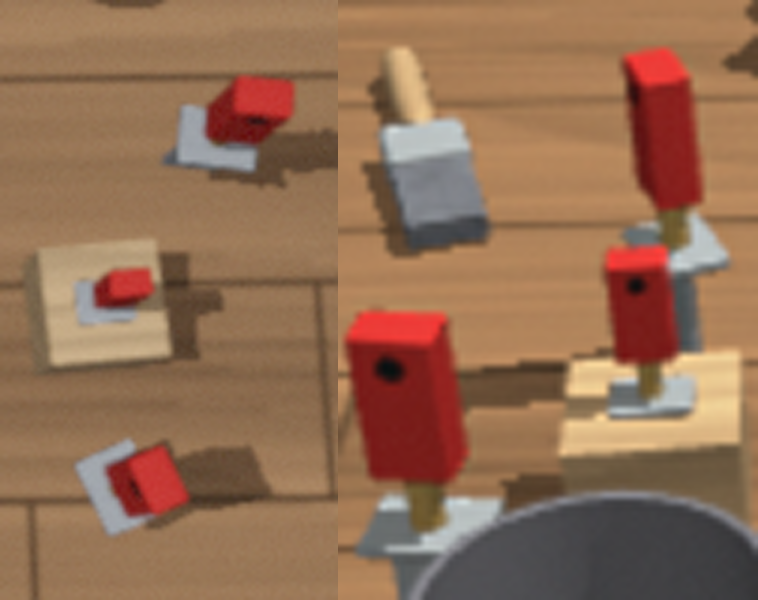

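The crop confirms it. The gauge in the stand (scene 235,192 / top 433,201) has a clearly smaller handle than the other two, and its long side runs about along world y. I'll move over it now.

Request:
servo_tool --rows '[-1,-0.023,-0.0286,0,0,-1,-0.023,-0.0286,0,0,-1,-0.023,-0.0286,0,0,-1,-0.023,-0.0286,0,0,-1,-0.023,-0.0286,0,0]' --newtons 30

```text
time: 1.42
position: [0.2558, 0.4231, 0.2017]
tool_rot: [0.153, 0.988, 0.0, 0.0]
ft_force: [0.1, 0.2, 0.2]
grip_width: 0.0872
grip_force: 0.0
```

Request:
servo_tool --rows '[-1,-0.023,-0.0286,0,0,-1,-0.023,-0.0286,0,0,-1,-0.023,-0.0286,0,0,-1,-0.023,-0.0286,0,0,-1,-0.023,-0.0286,0,0]'

```text
time: 1.83
position: [0.3223, 0.2519, 0.2019]
tool_rot: [0.153, 0.988, 0.0, 0.0]
ft_force: [0.7, 0.0, 0.3]
grip_width: 0.0871
grip_force: 0.0
```

Request:
servo_tool --rows '[-1,-0.023,-0.0286,0,0,-1,-0.023,-0.0286,0,0,-1,-0.023,-0.0286,0,0,-1,-0.023,-0.0286,0,0,-1,-0.023,-0.0286,0,0]'

```text
time: 2.25
position: [0.3887, 0.0805, 0.202]
tool_rot: [0.153, 0.988, 0.0, 0.001]
ft_force: [0.5, -0.5, 0.2]
grip_width: 0.0866
grip_force: 0.0
```

Request:
servo_tool --rows '[-1,-0.023,-0.0286,0,0,-1,-0.023,-0.0286,0,0,-1,-0.023,-0.0286,0,0,-1,-0.023,-0.0286,0,0,-1,-0.023,-0.0286,0,0]'

```text
time: 2.67
position: [0.4549, -0.0909, 0.2018]
tool_rot: [0.154, 0.988, -0.0, 0.0]
ft_force: [0.3, 0.9, -0.5]
grip_width: 0.0869
grip_force: 0.0
```

Request:
servo_tool --rows '[-1,-0.023,-0.0286,0,0,-1,-0.023,-0.0286,0,0,-1,-0.023,-0.0286,0,0,-1,-0.023,-0.0286,0,0,-1,-0.023,-0.0286,0,0]'

```text
time: 3.08
position: [0.5211, -0.2619, 0.2016]
tool_rot: [0.154, 0.988, -0.0, 0.0]
ft_force: [-0.1, 0.5, 0.1]
grip_width: 0.0869
grip_force: 0.0
```

Request:
servo_tool --rows '[-1,0,0,0,6.8,-1,0,0,0,6.8,-1,0,0,0,6.8,-1,0,0,0,6.8,-1,0,0,0,6.8]'

```text
time: 3.5
position: [0.5206, -0.2602, 0.2015]
tool_rot: [0.438, 0.899, 0.0, -0.0]
ft_force: [-0.3, 0.0, -0.4]
grip_width: 0.0867
grip_force: 0.0
```

Request:
servo_tool --rows '[-1,0,0,0,6.8,-1,0,0,0,6.8,-1,0,0,0,6.8,-1,0,0,0,6.8,-1,0,0,0,6.8]'

```text
time: 3.92
position: [0.5207, -0.26, 0.2016]
tool_rot: [0.682, 0.731, 0.0, 0.0]
ft_force: [0.4, 0.2, -0.4]
grip_width: 0.0872
grip_force: 0.0
```

```bash
cat >> h.py <<'E'
def wrist():
    o=robot.get_obs(); p=robot.camera('wrist'); T=np.eye(4); T[:3,:3]=R.from_quat(o['tool_rot']).as_matrix(); T[:3,3]=o['position']
    M=T@np.array(p['mount']); C=np.linalg.inv(M); p['rvec']=R.from_matrix(C[:3,:3]).as_rotvec(); p['tvec']=C[:3,3]; return o,T,p
def totool(T,X): return (np.linalg.inv(T)@np.append(X,1))[:3]
E
python3 - <<'E'
from h import *
o,T,p=wrist(); save(p,'w1.png'); print(p['intrinsics'][0])
for q in ['gauge_handle','stand']:
    for d in robot.place_of(p,q): print(q,np.round(d['at'],4),round(d['score'],2),proj(p,d['at']).round(0),totool(T,d['at']).round(4))
for d in robot.outline_of(p,'gauge_handle'):
    ys,xs=np.nonzero(d['region']); W=np.array([totool(T,ray(p,u,.123)) for u in zip(xs,ys)]); print(d['score'],W.min(0)[:2],W.max(0)[:2], xs.min(),xs.max(),ys.min(),ys.max())
E
```

```text
[344.71520939   0.         323.48736384]
gauge_handle [ 0.4135 -0.2609  0.1211] 0.88 [[189. 190.]] [ 0.0066 -0.107   0.0805]
gauge_handle [ 0.5259 -0.2632  0.1046] 0.69 [[330. 197.]] [-0.0035  0.005   0.097 ]
stand [ 0.5231 -0.2679 -0.0014] 0.91 [[325. 174.]] [-0.008   0.0018  0.203 ]
0.96 [-0.02382183 -0.14228609] [ 0.03513738 -0.06422589] 145 240 155 227
0.74 [-0.01690683 -0.01076471] [0.02659384 0.01117593] 310 338 166 219
0.64 [-0.11676549  0.0579215 ] [-0.02036944  0.09315019] 392 434 223 324
```

View pics/w1.png

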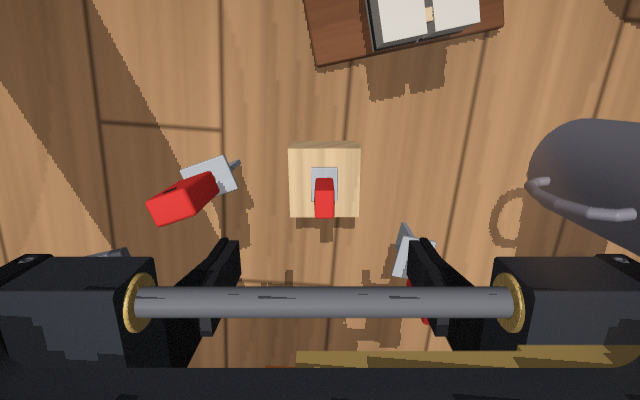

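The wrist view shows the small handle at px (324,197), centred between the fingers. The larger gauges sit to the left at (185,195) and to the lower right at (425,290). I'll descend and grip slightly above the handle's centre, so the gripper body clears the larger one.

Request:
servo_tool --rows '[-1,-0.001,0,0.02,0,-1,-0.001,0,0.02,0,-1,-0.001,0,0.02,0,-1,-0.001,0,0.02,0,-1,-0.001,0,0.02,0]'

```text
time: 4.53
position: [0.5212, -0.2651, 0.1009]
tool_rot: [0.679, 0.734, 0.0, 0.0]
ft_force: [1.4, 0.1, 0.1]
grip_width: 0.0869
grip_force: 0.0
```

Request:
servo_tool --rows '[-1,0,0,0.0065,0,-1,0,0,0.006,0,-1,0,0,0,0,-1,0,0,0,0]'

```text
time: 4.87
position: [0.5215, -0.2653, 0.0896]
tool_rot: [0.679, 0.734, 0.0, 0.001]
ft_force: [0.1, -0.7, 0.1]
grip_width: 0.0872
grip_force: 0.0
```

Request:
servo_tool --rows '[1,0,0,0,0,1,0,0,0,0,1,0,0,0,0,1,0,0,0,0,1,0,0,0,0]' --newtons 15

```text
time: 5.28
position: [0.5213, -0.2651, 0.0895]
tool_rot: [0.68, 0.734, 0.0, 0.0]
ft_force: [-0.5, 0.1, 0.6]
grip_width: 0.0614
grip_force: 0.0
```

Request:
servo_tool --rows '[1,0,0,0,0,1,0,0,0,0,1,0,0,0,0,1,0,0,0,0,1,0,0,0,0]' --newtons 30

```text
time: 5.7
position: [0.521, -0.265, 0.089]
tool_rot: [0.68, 0.734, -0.0, -0.0]
ft_force: [0.1, -0.2, -0.0]
grip_width: 0.0282
grip_force: 0.0
```

Request:
servo_tool --rows '[1,0,0,0,0,1,0,0,0,0,1,0,0,0,0,1,0,0,0,0,1,0,0,0,0]'

```text
time: 6.12
position: [0.521, -0.2649, 0.089]
tool_rot: [0.68, 0.734, -0.0, -0.0]
ft_force: [-0.6, 0.2, -0.6]
grip_width: 0.0161
grip_force: 30.0
```

Request:
servo_tool --rows '[1,0,0,0,0,1,0,0,0,0,1,0,0,-0.003,0,1,0,0,-0.006,0,1,0,0,-0.01,0]'

```text
time: 6.53
position: [0.5203, -0.2645, 0.1078]
tool_rot: [0.68, 0.733, -0.0, -0.001]
ft_force: [-0.8, 0.4, -0.4]
grip_width: 0.0155
grip_force: 30.0
```

Request:
servo_tool --rows '[1,0,0,-0.02,0,1,0,0,-0.02,0,1,0,0,-0.02,0,1,0,0,-0.016,0,1,0,0,0,0]'

```text
time: 6.95
position: [0.5234, -0.2666, 0.1887]
tool_rot: [0.68, 0.734, 0.0, 0.004]
ft_force: [0.8, -0.1, -0.8]
grip_width: 0.0154
grip_force: 30.0
```

Run:
```python
from h import *
o,T,p=wrist(); save(p,'w2.png'); print(o['position'],o['ft_force'],R.from_quat(o['tool_rot']).as_euler('zyx',degrees=True),o['grip_force'])
for q in ['gauge_handle','blade_tip']:
    for d in robot.place_of(p,q): print(q,np.round(d['at'],4),round(d['score'],2),proj(p,d['at']).round(0),totool(T,d['at']).round(4))
tip=o['position']-[0,0,.079]; print(proj(p,tip))
```

```text
[ 0.52336782 -0.26660821  0.18870323] [ 0.75797607 -0.1174377  -0.84480107] [-94.37176344   0.40568497 179.68959436] 29.99215543270111
gauge_handle [ 0.5272 -0.2632  0.203 ] 0.84 [[332. 245.]] [ 0.003   0.0042 -0.0143]
gauge_handle [ 0.4128 -0.261   0.1222] 0.56 [[176. 186.]] [ 0.0144 -0.1103  0.0657]
blade_tip [ 0.5237 -0.266   0.1094] 0.68 [[324. 197.]] [ 0.0011 -0.0001  0.0793]
blade_tip [ 0.4113 -0.263  -0.0012] 0.61 [[220. 158.]] [ 0.0133 -0.1127  0.1891]
blade_tip [ 6.187e-01 -3.351e-01  2.000e-04] 0.6 [[400. 232.]] [-0.0744  0.0886  0.1895]
[[323.03641231 198.28755982]]
```

View pics/w2.png

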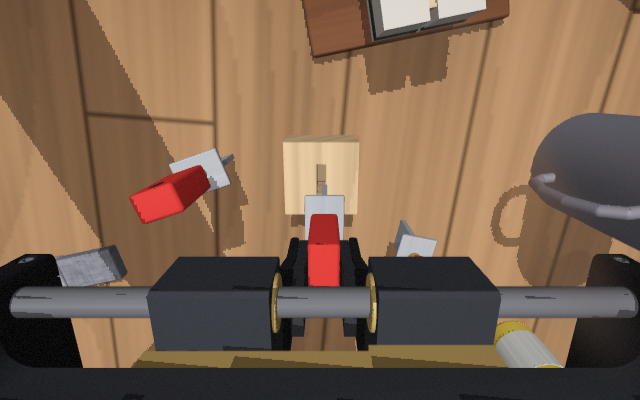

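The gauge is in hand with its blade hanging at (324,190), straight under the fingers, and the empty slot shows behind it. Mould c is nearest, so I'll try that first.

Request:
servo_tool --rows '[1,0,0,0,-5.5,1,0,0,0,-5.6,1,0.019,0.014,0,0,1,0.026,0.019,0,0,1,0.026,0.019,0,0]'

```text
time: 7.52
position: [0.5513, -0.1821, 0.1823]
tool_rot: [0.607, 0.795, -0.0, -0.002]
ft_force: [-0.4, -0.4, -1.2]
grip_width: 0.0159
grip_force: 30.0
```

Request:
servo_tool --rows '[1,0.026,0.019,0,0,1,0.026,0.019,0.003,0,1,0.02,0.014,0.003,0,1,0.012,0.0084,0.003,0,1,0,0,0,0]'

```text
time: 7.93
position: [0.5871, -0.0818, 0.1727]
tool_rot: [0.604, 0.797, -0.0, -0.003]
ft_force: [0.1, -0.3, -1.2]
grip_width: 0.0158
grip_force: 30.0
```

Request:
servo_tool --rows '[1,0,0,0,0,1,0,0,0,0,1,0,0,0,0]'

```text
time: 8.18
position: [0.5876, -0.0867, 0.1746]
tool_rot: [0.606, 0.795, -0.0, -0.0]
ft_force: [-0.2, 0.4, -1.1]
grip_width: 0.016
grip_force: 30.0
```

```bash
cat > look.py <<'E'
from h import *
import sys
o,T,p=wrist(); save(p,sys.argv[1]); print(o['time'],o['position'].round(4),o['ft_force'].round(2),R.from_quat(o['tool_rot']).as_euler('zyx',degrees=True).round(2))
for q in ['blade_tip','board_a','gap_a']:
    for d in robot.place_of(p,q): print(q,np.round(d['at'],4),round(d['score'],2),totool(T,d['at']).round(4))
print('tip px',proj(p,T[:3,:3]@[0,0,.079]+T[:3,3]))
# gap line points in the plane z=.078: tool y of nominal gap
for d in robot.outline_of(p,'board_a')[:3]:
    ys,xs=np.nonzero(d['region']); h=cv2.convexHull(np.c_[xs,ys].astype(np.int32)).reshape(-1,2)
    print('board',round(d['score'],2),cv2.minAreaRect(np.array([totool(T,ray(p,u,.012))[:2]*1000 for u in h],np.float32)))
# rectified view of the plane z=.078, tool x up, tool y right, 4 px/mm, +-60 mm
S=4;H=[]
g=np.array([[x,y] for x in (-.06,.06) for y in (-.06,.06)])
W=[]
for x,y in g:
    X=T[:3,:3]@[x,y,0]+T[:3,3]; X[2]=.078; W.append(X)
src=proj(p,W).astype(np.float32); dst=np.float32([[(y+.06)*4000,(.06-x)*4000] for x,y in g])
r=cv2.warpPerspective(p['pixels'][:,:,::-1],cv2.getPerspectiveTransform(src,dst),(480,480),flags=cv2.INTER_CUBIC)
cv2.imwrite('pics/r_'+sys.argv[1],r)
E
python3 look.py w3.png
```

```text
8.1833 [ 0.5876 -0.0867  0.1746] [-0.17  0.42 -1.07] [-1.0539e+02 -5.0000e-02  1.7999e+02]
blade_tip [ 0.5881 -0.0878  0.0963] 0.66 [-0.0012  0.0003  0.0783]
blade_tip [ 0.4134 -0.2672 -0.0014] 0.57 [-0.1278 -0.2157  0.1762]
tip px [[323.9073329  198.90301546]]
board 0.69 ((1.5116157531738281, -2.4530258178710938), (90.05558013916016, 189.90353393554688), 0.0034785133320838213)
board 0.63 ((133.89581298828125, -12.332778930664062), (51.45335006713867, 131.79299926757812), 0.01895887404680252)
```

View pics/r_w3.png

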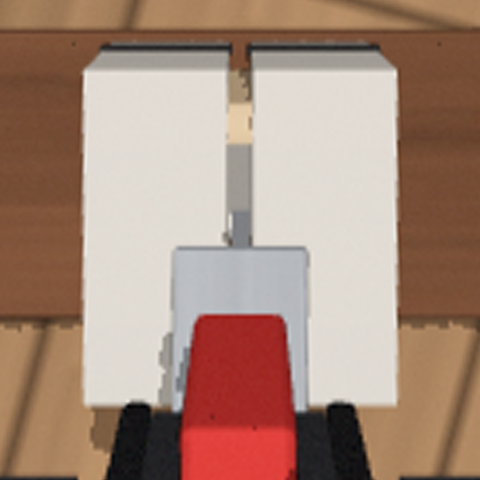

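The rectified view shows the gap centred at px 239.5 and the blade at 240.5, at 4 px/mm. That puts the blade within 0.3 mm of the gap's middle. I'll lower it carefully.

Request:
servo_tool --rows '[1,0,0,0.008,0,1,0,0,0.006,0,1,0,0,0.003,0,1,0,0,0.003,0,1,0,0,0.003,0]'

```text
time: 8.85
position: [0.5879, -0.0855, 0.1514]
tool_rot: [0.606, 0.796, -0.0, -0.0]
ft_force: [-0.3, -0.2, -0.4]
grip_width: 0.0158
grip_force: 30.0
```

Request:
servo_tool --rows '[1,0,0,0.002,0,1,0,0,0.002,0,1,0,0,0.002,0,1,0,0,0,0]'

```text
time: 9.18
position: [0.5879, -0.0855, 0.1457]
tool_rot: [0.606, 0.796, -0.0, -0.0]
ft_force: [-0.5, -0.3, 0.1]
grip_width: 0.0153
grip_force: 30.0
```

Request:
servo_tool --rows '[1,0,0,0.002,0,1,0,0,0.002,0,1,0,0,0.002,0,1,0,0,0.002,0,1,0,0,0.002,0]'

```text
time: 9.6
position: [0.5881, -0.0856, 0.1359]
tool_rot: [0.606, 0.796, 0.0, 0.0]
ft_force: [-0.0, -0.2, -0.7]
grip_width: 0.0157
grip_force: 30.0
```

Request:
servo_tool --rows '[1,0,0,0.002,0,1,0,0,0.002,0,1,0,0,0.002,0,1,0,0,0.002,0,1,0,0,0.001,0]'

```text
time: 10.02
position: [0.5879, -0.0856, 0.1267]
tool_rot: [0.606, 0.796, -0.0, -0.0]
ft_force: [-1.7, -1.1, -0.8]
grip_width: 0.0154
grip_force: 30.0
```

Request:
servo_tool --rows '[1,0,0,0.002,0,1,0,0,0.002,0,1,0,0,0.001,0,1,0,0,0,0,1,0,0,0,0]'

```text
time: 10.43
position: [0.588, -0.0856, 0.122]
tool_rot: [0.606, 0.796, -0.0, -0.0]
ft_force: [-0.5, 0.7, -1.0]
grip_width: 0.0156
grip_force: 30.0
```

Request:
servo_tool --rows '[1,0,0,0.002,0,1,0,0,0.002,0,1,0,0,0.002,0,1,0,0,0.001,0,1,0,0,0,0]'

```text
time: 10.85
position: [0.5878, -0.0856, 0.1146]
tool_rot: [0.606, 0.796, -0.0, -0.0]
ft_force: [0.8, -0.6, -1.9]
grip_width: 0.0157
grip_force: 30.0
```

Request:
servo_tool --rows '[1,0,0,0.0015,0,1,0,0,0.0015,0,1,0,0,0.0015,0,1,0,0,0.0015,0,1,0,0,0,0]'

```text
time: 11.27
position: [0.5883, -0.0857, 0.1092]
tool_rot: [0.606, 0.796, 0.0, 0.0]
ft_force: [0.2, 0.3, 1.8]
grip_width: 0.0157
grip_force: 30.0
```

```bash
python3 look.py w4.png
```

```text
11.2667 [ 0.5883 -0.0857  0.1092] [0.22 0.26 1.8 ] [-1.0546e+02  3.0000e-02  1.7999e+02]
blade_tip [ 4.107e-01 -2.683e-01 -2.000e-04] 0.78 [-0.1287 -0.2199  0.1093]
blade_tip [ 0.5851 -0.0824  0.0327] 0.75 [ 0.004  -0.0023  0.0765]
blade_tip [ 0.5922 -0.0858  0.124 ] 0.74 [-0.0012  0.0037 -0.0148]
tip px [[323.90931485 198.90355733]]
board 0.97 ((1.4632759094238281, -3.6807098388671875), (91.7990493774414, 189.3107452392578), 0.012069601565599442)
board 0.96 ((125.81600952148438, -2.8271636962890625), (37.49138641357422, 96.78069305419922), 0.0005062572308816016)
```

View pics/w4.png

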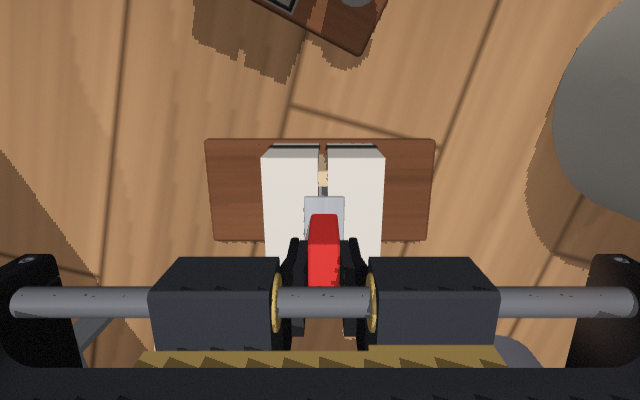

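The shoulder (324,207) sits on the plaster of mould c and the blade is all the way in. The force rose by about 2.9 N over 2.8 mm of extra travel, as the spring predicts. Next I'll relax the spring and let go.

Request:
servo_tool --rows '[1,0,0,-0.001,0,1,0,0,-0.001,0,1,0,0,-0.0005,0,1,0,0,0,0,1,0,0,0,0]'

```text
time: 11.93
position: [0.5882, -0.0857, 0.1116]
tool_rot: [0.606, 0.796, 0.0, 0.0]
ft_force: [0.3, 0.0, 1.4]
grip_width: 0.0155
grip_force: 30.0
```

Request:
servo_tool --rows '[1,0,0,0,0,1,0,0,0,0,1,0,0,0,0]'

```text
time: 12.18
position: [0.5882, -0.0857, 0.1115]
tool_rot: [0.606, 0.796, 0.0, 0.0]
ft_force: [0.5, -0.1, 1.1]
grip_width: 0.016
grip_force: 30.0
```

Request:
servo_tool --rows '[1,0,0,-0.0005,0,1,0,0,0,0,1,0,0,0,0]'

```text
time: 12.43
position: [0.588, -0.0856, 0.112]
tool_rot: [0.606, 0.796, -0.0, -0.0]
ft_force: [0.4, 0.2, 0.3]
grip_width: 0.0158
grip_force: 30.0
```

Request:
servo_tool --rows '[0.6,0,0,0,0,0.4,0,0,0,0,0.2,0,0,0,0,0,0,0,0,0,-0.2,0,0,0,0]'

```text
time: 12.85
position: [0.5879, -0.0856, 0.112]
tool_rot: [0.606, 0.796, -0.0, -0.0]
ft_force: [-0.1, 0.7, -0.6]
grip_width: 0.0363
grip_force: 0.0
```

Request:
servo_tool --rows '[-0.5,0,0,0,0,-0.5,0,0,0,0,-0.5,0,0,0,0,-0.5,0,0,0,0,-0.5,0,0,0,0]'

```text
time: 13.27
position: [0.5881, -0.0856, 0.1121]
tool_rot: [0.606, 0.796, 0.0, -0.0]
ft_force: [-0.3, -0.5, 0.4]
grip_width: 0.0637
grip_force: 0.0
```

Request:
servo_tool --rows '[-0.5,0,0,-0.005,0,-0.5,0,0,-0.015,0,-0.5,0,0,-0.025,0,-0.5,0,0,-0.025,0,-0.5,0,0,-0.025,0]'

```text
time: 13.68
position: [0.5878, -0.0855, 0.2082]
tool_rot: [0.606, 0.796, -0.0, -0.0]
ft_force: [0.7, -0.9, 0.8]
grip_width: 0.0649
grip_force: 0.0
```

Request:
servo_tool --rows '[-0.5,0,0,-0.015,0,-0.5,0,0,-0.005,0,-0.5,0,0,0,0]'

```text
time: 13.93
position: [0.589, -0.0859, 0.2289]
tool_rot: [0.605, 0.796, 0.001, 0.002]
ft_force: [0.1, 0.1, 0.2]
grip_width: 0.0652
grip_force: 0.0
```

Run:
```python
from h import *
o,T,p=wrist(); s=robot.camera('scene'); save(s,'s5.png')
for n,c in (('w',p),('s',s)):
    for d in robot.place_of(c,'gauge_handle'): print(n,np.round(d['at'],4),round(d['score'],2))
cv2.imwrite('pics/f.png',np.hstack([cv2.resize(p['pixels'][100:300,200:450,::-1],(500,400)),cv2.resize(s['pixels'][170:250,270:330,::-1],(300,400),interpolation=cv2.INTER_CUBIC)]))
```

```text
w [ 0.5915 -0.0826  0.1265] 0.56
s [ 0.6181 -0.3337  0.1195] 0.91
s [ 0.589  -0.0858  0.1208] 0.87
```

View pics/f.png

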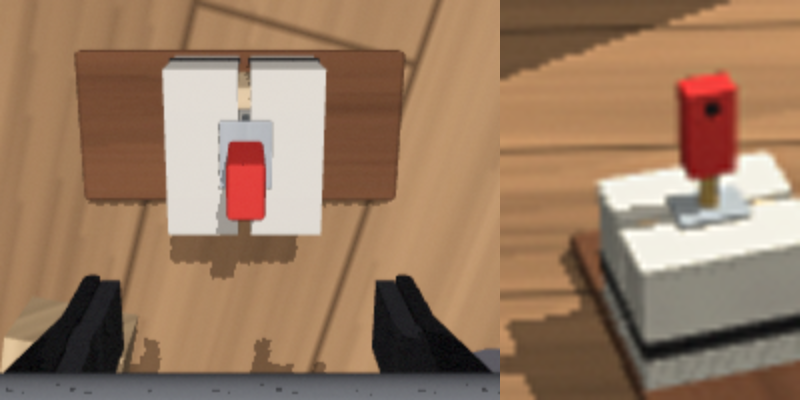

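The gauge stands upright in mould c with its shoulder flat on the plaster (crop px 245,155 and 708,205). The handle centre measures about 0.121 m against an expected 0.123 m, and the gripper is clear.

```bash
python3 -c "
from rig import robot
print(robot.hand_in())"
```

```text
the job is handed in; nothing more can be done
None
```

The gauge is standing in mould c (the board without a cup), pushed home with its shoulder on the plaster, spring relaxed and released; c was the first mould I tried and the blade went all the way in, so a and b were not tested, and the job is handed in.

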